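Push the row of sample vials home and shut the gate behind it

ROBOT

A 6-joint arm with a two-finger parallel gripper is mounted at the origin on a cart in front of the work surface, level with it; the furniture and walls round the work are solid. World frame = base frame: x ahead of the robot, y to its left, z up, the work surface at z = 0. Lengths are in m, angles in rad, forces in N, time in s.
With the tool pointing down it reaches from about 0.275 to 0.825 m from the base axis. Payload 4.9 kg.
Tool frame: the origin (TCP) lies midway between the tips of the shut fingers; the grasp point (between the pads) lies 19 mm behind it (grip_point_offset is the distance from the TCP to the grasp point, in m); z points along the fingers, y is the line along which they close (so a half turn about z gives the same grasp; the last joint's range is limited). The gripper opens to 85 mm and grips with 20 to 120 N. Pads are 22 mm wide; open, the fingers measure 114 mm over their backs; the gripper's body (76 mm by 85 mm) begins 54 mm behind the grasp point. The pads swing forward as they close: fully open they stand 13 mm farther back than shut.
Start: joints at [1.077, 0.326, -0.193, 1.052, 0, 1.437], TCP at [0.194, 0.515, 0.231] pointing down, gripper open.
Joint ranges: [-2.65, 2.65], [-0.97, 1.79], [-1.3, 1.35], [-1.93, 2.1], [-1.47, 1.37], [-3.14, 3.14]. Speed limits (rad/s): [2.57, 2.57, 3.14, 3.14, 3.14, 3.14].

INTERFACE

Orientations are given as a rotation vector (axis times angle).
In Python, from cell import * gives the robot as it stands. Calls block until the motion is done:
- movep(position, orientation): joint-space move of the TCP to a pose.
- move_l(position, velocity=0.15, rot=None, until_force=None): straight line of the TCP; rot=None keeps the orientation; velocity is the mean speed in m/s. With until_force (N) it stops when the force on the tool has changed by that much, and returns True; else False.
- set_joints(angles): joint-space move.
- let_go() and grab(newtons=None): open the fingers fully, or close them until they stop; newtons is the grip in N (None keeps the last).
- sleep(seconds).
- ik(position, orientation): joint angles nearest the present ones, or None.
- get_state(): the state.
- grab_frame(name): name is "scene" or "top"; returns a dict with "img" (384x512x3 uint8, red, green, blue), "fx", "fy", "cx", "cy" (pixels), "cam_to_world" (4x4, takes a point from camera to world coordinates). Camera axes: x right, y down, z forward; pixel columns grow to the right and rows downward; lengths in m; the calibration is good to about 2 mm. A picture is of the moment at which its call begins. There is no depth.
A pose or a line that the arm cannot do raises MotionError and nothing moves.
- sign_off(): hands the job in; it is judged then, once.
Trained networks look in the newest picture that a camera, given by its name, has taken for a name from the list of things; names that differ only in an ending like _2 or _b are one class to them, and where a whole thing is asked for, a point or a joint stands for the part that bears it (a point fixed in the world has none). Each returns a list of dicts, best first, with "score" (0 to 1); they miss things now and then, are a little off and sometimes report something else, mostly with a low value. They report only what shows in the picture. A call takes as long as a camera call.
- spot_in(camera, name): "centre" ([column, row] in pixels, amid what is visible of it).
- silhouettes(camera, name): "mask" (384x512 bool, what is visible of it) and "centre" ([column, row] in pixels, amid what is visible of it).
- tip_of(camera, name): "centre" ([column, row] in pixels: a listed point, or the origin of a listed thing).
The state is a dict: "clock": time; "q": joint angles; "joint_velocities": joint speeds; "tau": joint torques, N m; "position": TCP position; "eef_rot": TCP orientation; "contact_force": force on the tool from outside, world axes, zero at the start; "wrist_torque": the same for the moment, N m; "finger_gap": opening from 0.0 (shut) to 1.0 (fully open); "grasp_force": force on a finger pad.
Only numpy, scipy, OpenCV 4.12 (cv2) and the standard library are available. Lean on these libraries where they do the work, as an engineer would, in place of code of your own. Each camera call takes 0.05 s, during which the arm holds its last target. There are 200 camera calls.

TASK

The five black-capped sample vials stand as one row in the lane of the reader's in-feed rail. With a fingertip, push the whole row along the lane until the first vial rests against the end stop, in front of the reader, and no gaps are left in the row; then push the gate shut behind the last vial, fully onto its dowel. Keep the vials standing and never lift one out of the lane, and leave the other things on the bench where they are.

Things in the scene. Friction and masses are not known exactly. Their poses are not given: they have to be found in the camera images.
- rail: Fixed aluminium vial in-feed rail on the bench, base plate 84 x 236 mm. Origin at bench height under the lane's centre line; +y runs along the lane from end stop to open loading end, +x to the reader's side, z up (zero yaw: loading end to the robot's left, +x away from it). Side guides at x = +-12.5 to +-16.5 mm (lane 25 mm wide), tops 24 mm above the bench; lane floor 12 mm above it.
- stop_face (a point): Foot of the end stop's rubber face, on the lane's centre line at floor height (12 mm above the bench), at y = -95 mm in the rail's frame; axes as the rail's. A row of five vials that is fully home has its centres 11, 33, 55, 77 and 99 mm from here along +y. The stop block is 50 mm high, rigid.
- lane_mouth (a point): Centre of the open loading end of the lane at floor height, y = 120 mm in the rail's frame; the floor is a slippery white strip (friction about 0.2).
- gate_dowel (a point): Top of the steel dowel (7 mm thick, 40 mm above the bench) that the shut gate rests on: x = 22.5, y = 15 mm in the rail's frame, just outside the guide on the reader's side.
- reader_top (a point): Top of the black reader head (22 x 34 mm, 50 mm above the bench) at the lane's side by the end stop: x = 31, y = -84 mm in the rail's frame; fixed.
- gate_pivot (a point): Vertical axis of the gate's hinge at mid height of its arm (34 mm above the bench): x = -28, y = 21 mm in the rail's frame, beside the lane on the side away from the reader. Axes as the rail's. The hinge screw's top is 46 mm above the bench.
- gate_tip (a point): On the gate's red upright thumb pin, 50 mm from the hinge axis, 35 mm above the bench; pin 10 mm thick, top 56 mm above the bench. The gate's arm is a steel flat bar on edge, 5 mm thick, 27 to 41 mm above the bench (it passes over the guides), reaching from the hinge axis 53 mm outward, its mid line through the axis.
- gate (a joint): Gate angle in rad. 0: shut on the dowel, arm straight across the lane (along the rail's +x), its face 3.5 mm behind a row fully home. Grows counter-clockwise from above as it opens: at 1.57 the arm lies along the rail's +y outside the guide, beyond that it points away from the lane; limit 2.3. So it shuts from the loading end towards the stop. Friction (about 0.5 N at the pin) keeps it where left.
- vial_1: Foremost vial of the row: clear glass sample vial with black cap and white label, 22 mm in diameter, 50 mm high, about 30 g, standing upright between the rail's guides; origin at the centre of its underside, z up.
- vial_2: Second vial of the row: clear glass sample vial with black cap and white label, 22 mm in diameter, 48 mm high, about 30 g, standing upright between the rail's guides; origin at the centre of its underside, z up.
- vial_3: Third vial of the row: clear glass sample vial with black cap and white label, 22 mm in diameter, 50 mm high, about 30 g, standing upright between the rail's guides; origin at the centre of its underside, z up.
- vial_4: Fourth vial of the row: clear glass sample vial with black cap and white label, 22 mm in diameter, 48 mm high, about 30 g, standing upright between the rail's guides; origin at the centre of its underside, z up.
- vial_5: Last (nearest the loading end) vial of the row: clear glass sample vial with black cap and white label, 22 mm in diameter, 50 mm high, about 30 g, standing upright between the rail's guides; origin at the centre of its underside, z up.
- spare_vial: Bystander, leave alone: larger white-labelled vial with orange cap, 27 mm in diameter, 62 mm high, standing on the bench on the reader's side of the rail; origin at the centre of its underside.
- bung: Bystander, leave alone: black rubber bung, 36 mm wide, 28 mm high, on the bench on the gate's side of the rail near the stop; origin at the centre of its underside.
- small_beaker: Bystander, leave alone: clear glass beaker, 47 mm wide, 56 mm high; origin at the centre of its underside.
- brass_weight: Bystander, leave alone: brass calibration weight with knob, 22 mm in diameter, 36 mm high, on the bench off the loading end; origin at the centre of its underside.

How it is judged:
On the way, in this order (a step that is already met when the one before it is completed fails the run):
1. the whole row is home against the end stop, upright, with the gate still open (y of vial_1 in the frame of stop_face below 0.014 m and y of vial_2 in the frame of stop_face below 0.036 m and y of vial_3 in the frame of stop_face below 0.058 m and y of vial_4 in the frame of stop_face below 0.08 m and y of vial_5 in the frame of stop_face below 0.102 m and angle between each of vial_1, vial_2, vial_3, vial_4, vial_5's own z axis and vertical below 0.1 rad and value of joint gate above 0.5 rad), for 0.2 s.
2. the gate is shut behind the row (value of joint gate below 0.06 rad), for 0.2 s.
At the end, for the whole second after the job is handed in: All five vials stand upright (within 0.1 rad) on the lane's floor, at rest, each within 3 mm of its place in a closed row against the end stop, and the gate is shut behind them to within 0.06 rad (y of vial_1 in the frame of stop_face below 0.014 m and y of vial_2 in the frame of stop_face below 0.036 m and y of vial_3 in the frame of stop_face below 0.058 m and y of vial_4 in the frame of stop_face below 0.08 m and y of vial_5 in the frame of stop_face below 0.102 m and x of vial_1 in the frame of rail between -0.006 and 0.006 m and x of vial_2 in the frame of rail between -0.006 and 0.006 m and x of vial_3 in the frame of rail between -0.006 and 0.006 m and x of vial_4 in the frame of rail between -0.006 and 0.006 m and x of vial_5 in the frame of rail between -0.006 and 0.006 m and angle between each of vial_1, vial_2, vial_3, vial_4, vial_5's own z axis and vertical below 0.1 rad and height (world z) of each of vial_1, vial_2, vial_3, vial_4, vial_5 below 0.016 m and linear speed of each of vial_1, vial_2, vial_3, vial_4, vial_5 below 0.02 m/s and value of joint gate below 0.06 rad); the robot touches nothing.
It fails at once if a vial of the row is lifted (10 mm or more) (height (world z) of any of vial_1, vial_2, vial_3, vial_4, vial_5 above 0.022 m).
It fails at once if a vial of the row is tipped over (0.5 rad) (angle between any of vial_1, vial_2, vial_3, vial_4, vial_5's own z axis and vertical above 0.5 rad).
It fails at once if a bystander is moved 20 mm or more (distance of any of spare_vial, bung, brass_weight from where it was at the start of the episode above 0.02 m).
It also fails if it takes over 43 s, if anything falls off the work surface, if the arm or the gripper's body presses on something with over 40 N, if the wrist force passes 120 N, or if a joint passes its speed limit or range.

## Working session

There is one attempt and no reset: what is moved stays moved. The work goes in short steps, each a Python script; the robot and the scene stay as the last script left them, time stands still between calls to the robot, and variables do not carry over. Pictures are saved under pics/ and viewed, at most 10 in all, crops included, and the job is handed in when it is done.

```bash
mkdir -p pics; cat > h.py <<'E'
from cell import *
import numpy as np, cv2
def ray(f,px,z):
    T=np.array(f["cam_to_world"]); d=T[:3,:3]@np.array([(px[0]-f["cx"])/f["fx"],(px[1]-f["cy"])/f["fy"],1.])
    o=T[:3,3]; return o+d*(z-o[2])/d[2]
def proj(f,P):
    T=np.array(f["cam_to_world"]); p=T[:3,:3].T@(np.array(P)-T[:3,3])
    return np.array([f["fx"]*p[0]/p[2]+f["cx"],f["fy"]*p[1]/p[2]+f["cy"]])
def save(f,n): cv2.imwrite("pics/"+n,f["img"][:,:,::-1])
E
python3 - <<'E'
from h import *
H={"stop_face":.012,"lane_mouth":.012,"gate_dowel":.04,"reader_top":.05,"gate_pivot":.034,"gate_tip":.035,"rail":0,"vial_1":.012,"spare_vial":0,"bung":0,"small_beaker":0,"brass_weight":0}
for c in ("top","scene"):
    f=grab_frame(c); save(f,c+"0.png"); print(c,np.round(np.array(f["cam_to_world"])[:3,3],3),f["fx"])
    for n,z in H.items():
        for r in tip_of(c,n)[:6]:
            if r["score"]>.3: print(n,round(r["score"],2),np.round(r["centre"],1),np.round(ray(f,r["centre"],z),4))
print(get_state())
E
```

```text
top [0.472 0.217 0.954] 414.962847987876
stop_face 0.8 [315.7 179. ] [0.5438 0.089  0.012 ]
stop_face 0.52 [265.3 153.7] [0.602  0.2036 0.012 ]
lane_mouth 0.78 [216.4 188.3] [0.5232 0.315  0.012 ]
gate_dowel 0.66 [263.8 186.2] [0.526  0.2075 0.04  ]
gate_dowel 0.58 [265.9 176. ] [0.5486 0.2028 0.04  ]
reader_top 0.92 [308.8 164.2] [0.5734 0.1089 0.05  ]
gate_pivot 0.58 [264.7 198.4] [0.4993 0.2055 0.034 ]
gate_tip 0.48 [239.9 200.8] [0.4941 0.2605 0.035 ]
rail 0.84 [278.9 184. ] [0.5334 0.1723 0.    ]
vial_1 0.59 [286.4 181. ] [0.5394 0.1557 0.012 ]
vial_1 0.55 [274.8 179.2] [0.5436 0.1821 0.012 ]
vial_1 0.5 [268.6 183.1] [0.5347 0.1963 0.012 ]
vial_1 0.5 [247.1 188.3] [0.523  0.2452 0.012 ]
vial_1 0.38 [259.4 188.3] [0.5229 0.2172 0.012 ]
spare_vial 0.45 [266.5 154.2] [0.6025 0.2006 0.    ]
spare_vial 0.34 [247.4 190.6] [0.5183 0.2449 0.    ]
bung 0.58 [310.4 211.4] [0.4701 0.1002 0.    ]
small_beaker 0.68 [383.1 214.5] [ 0.4626 -0.0668  0.    ]
small_beaker 0.62 [258.6 187.9] [0.5245 0.2191 0.    ]
brass_weight 0.67 [154.2 211.5] [0.4708 0.4588 0.    ]
scene [-0.085  0.527  0.554] 
[... 982 characters left out ...]
076 0.1806 0.    ]
{'clock': 1.3, 'q': array([ 1.07681958e+00,  3.26179248e-01, -1.92594006e-01,  1.05200428e+00,
        5.50320782e-07,  1.43658964e+00]), 'joint_velocities': array([-0.00199969, -0.0004478 ,  0.00109104,  0.00212285,  0.0010507 ,
       -0.0017089 ]), 'tau': array([-9.28802319e-05, -4.43335748e+01,  2.62753880e+01,  1.16000017e-03,
       -3.58610723e-04, -3.24182835e-06]), 'position': array([0.19363455, 0.51480827, 0.23129443]), 'eef_rot': array([5.62081690e-01, 3.09089556e+00, 2.83418921e-05]), 'contact_force': array([0.11929101, 0.28026314, 0.15448891]), 'wrist_torque': array([ 0.00070487, -0.02029006,  0.01984621]), 'grasp_force': 0.0, 'finger_gap': 0.9983200983999878}
```

```bash
python3 - <<'E'
import cv2
a=cv2.imread("pics/top0.png")[140:230,190:340]; cv2.imwrite("pics/top0c.png",cv2.resize(a,(750,450),interpolation=cv2.INTER_CUBIC))
a=cv2.imread("pics/scene0.png")[160:260,190:330]; cv2.imwrite("pics/scene0c.png",cv2.resize(a,(770,550),interpolation=cv2.INTER_CUBIC))
E
```

```text
(no output)
```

View pics/top0c.png

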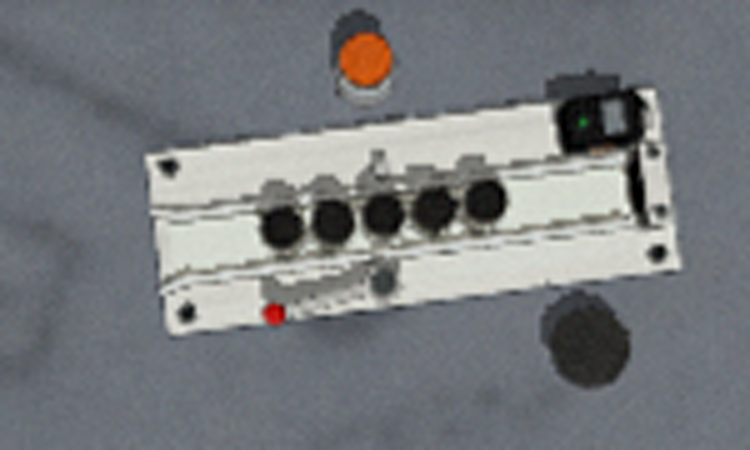

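View pics/scene0c.png

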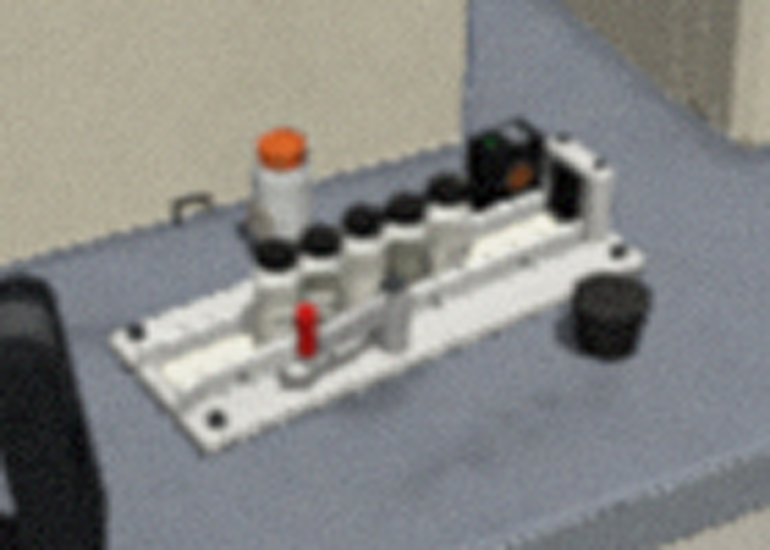

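Top crop (5×, origin 190,140) shows the plate corners at (147,155), (657,88), (681,268) and (168,335). The five caps run from (283,226) to (486,201), almost closed up. The hinge is at (385,280) and the red pin at (274,314), so the gate is open. The scene crop shows the vials upright, with the pin outside the guide and the lane clear behind the row.

```bash
cat >> h.py <<'E'
from scipy.optimize import least_squares
from scipy.spatial.transform import Rotation as Rn
try: RX,RY,RYAW=np.load("rail.npy")
except Exception: pass
def W(x,y,z): c,s=np.cos(RYAW),np.sin(RYAW); return [RX+c*x-s*y,RY+s*x+c*y,z]
def rot(a):  # tool down, tool y at angle a (rail frame) from the rail's +y
    t=RYAW+a; y=np.array([-np.sin(t),np.cos(t),0]); z=np.array([0,0,-1.]); return Rn.from_matrix(np.c_[np.cross(y,z),y,z]).as_rotvec()
E
python3 - <<'E'
from h import *
f=grab_frame("top"); P=lambda c:(190+c[0]/5,140+c[1]/5)
# rail-frame points <-> px ; top crop
obs=[((42,118),(147,155),.008),((42,-118),(657,88),.008),((-42,-118),(681,268),.008),((-42,118),(168,335),.008),((-28,21),(385,280),.046),((31,-84),(600,122),.05)]
w=np.array([ray(f,P(c),z)[:2] for _,c,z in obs]); m=np.array([o[0] for o in obs])/1e3
# plate may run -116..120 in y: solve with free plate offset
def res(p):
    c,s=np.cos(p[2]),np.sin(p[2]); mm=m.copy(); mm[:4,1]+=p[3]
    return (mm@np.array([[c,s],[-s,c]])+p[:2]-w).ravel()
r=least_squares(res,[.533,.18,.09,0]); print(r.x,np.round(r.fun*1e3,1))
np.save("rail.npy",r.x[:3])
import h; h.RX,h.RY,h.RYAW=r.x[:3]
c,s=np.cos(r.x[2]),np.sin(r.x[2])
def torail(p): d=p[:2]-r.x[:2]; return np.round(1e3*np.array([c*d[0]+s*d[1],-s*d[0]+c*d[1]]),1)
print("caps",[torail(ray(f,P(q),.062)) for q in [(283,226),(333,221),(384,214),(435,208),(486,201)]])
pin=torail(ray(f,P((274,314)),.056)); print("pin",pin,np.arctan2(pin[1]-21,pin[0]+28))
g=grab_frame("scene")
print("scene proj stop,mouth,reader:",[np.round(proj(g,h.W(*q)),1) for q in [(0,-.095,.012),(0,.12,.012),(.031,-.084,.05),(-.028,.021,.046)]])
for nm,(x,y,z,a) in dict(hi=(0,.11,.12,0),lo=(0,.11,.029,0),end=(0,.03,.029,0),g0=(-.07,.06,.035,1.6),g0b=(-.07,.06,.035,-1.54),ge=(.015,.04,.035,0),geb=(.015,.04,.035,np.pi)).items():
    print(nm,np.round(h.W(x,y,z),4),ik(h.W(x,y,z),h.rot(a)))
E
```

```text
[0.5358145  0.18485972 0.12385107 0.00178286] [-0.3  0.3 -1.4 -0.2 -2.2 -0.4 -1.3 -0.3  1.3  1.6  4.  -1. ]
caps [array([-1.4, 60.5]), array([-1.9, 38.9]), array([-1.7, 16.7]), array([-1.9, -5.4]), array([ -1.7, -27.6])]
pin [-38.3  69.3] 1.7808997013536223
scene proj stop,mouth,reader: [array([292.2, 200.8]), array([219.6, 229.9]), array([282.4, 184.2]), array([262. , 210.4])]
hi [0.5222 0.294  0.12  ] [ 0.38965528  0.50725464 -0.21393812  0.84960357  0.          0.26580421]
lo [0.5222 0.294  0.029 ] [ 0.38965528  0.61392902 -0.29886861  0.6579987   0.          0.26580421]
end [0.5321 0.2146 0.029 ] [ 0.2547673   0.5770578  -0.37193677  0.62180176  0.          0.13091623]
g0 [0.4589 0.2358 0.035 ] [ 0.33140258  0.48668332 -0.52509515  0.55901785  0.         -1.39244849]
g0b [0.4589 0.2358 0.035 ] [ 0.33140258  0.48668332 -0.52509515  0.55901785  0.          1.74755151]
ge [0.5458 0.2264 0.035 ] [ 0.26835068  0.59363929 -0.31889399  0.65826305  0.          0.14449961]
geb [0.5458 0.2264 0.035 ] [ 0.26835068  0.59363929 -0.31889399  0.65826305  0.         -2.99709305]
```

```bash
python3 - <<'E'
from h import *
p=np.load("rail.npy"); c,s=np.cos(p[2]),np.sin(p[2]); p[:2]+=-.0015*np.array([c,s]); np.save("rail.npy",p)
E
python3 - <<'E'
from h import *
grab(20)
movep(W(0,.115,.13),rot(0))
move_l(W(0,.115,.029),.1)
print(get_state()["finger_gap"],get_state()["contact_force"])
save(grab_frame("scene"),"s1.png")
print(move_l(W(0,.075,.029),.03,until_force=5)); 
t=move_l(W(0,.018,.029),.03,until_force=5)
st=get_state(); d=st["position"][:2]-[RX,RY]; c,s=np.cos(RYAW),np.sin(RYAW)
print(t,"tcp rail",c*d[0]+s*d[1],-s*d[0]+c*d[1],st["position"][2],st["contact_force"],st["clock"])
f=grab_frame("top");g=grab_frame("scene")
a=cv2.resize(f["img"][140:230,190:340],(750,450),interpolation=2)[:,:,::-1]; cv2.imwrite("pics/t2.png",a)
a=cv2.resize(g["img"][160:260,190:330],(770,550),interpolation=2)[:,:,::-1]; cv2.imwrite("pics/s2.png",a)
E
```

```text
-0.003693925343425833 [ 0.67257254  0.03222257 -0.4980342 ]
False
True tcp rail -6.301047357016578e-05 0.02685698612295791 0.028862226900118495 [-0.1707179   2.87931624  2.41949632] 7.825
```

View pics/s2.png

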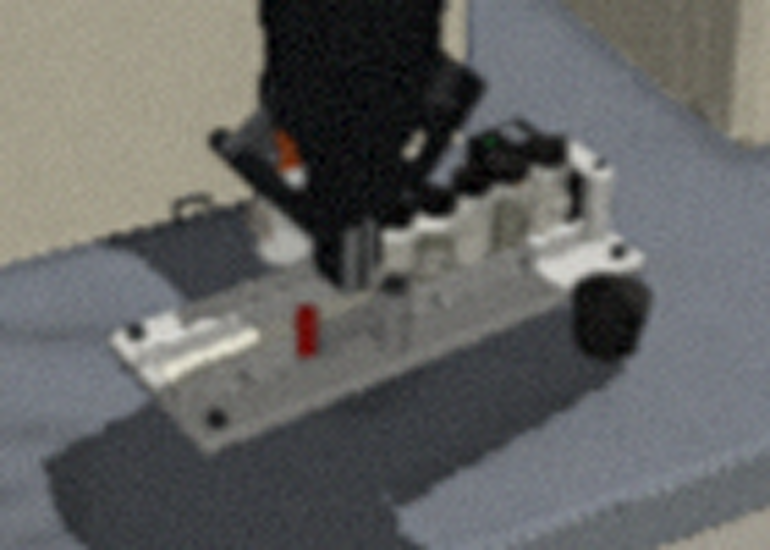

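View pics/t2.png

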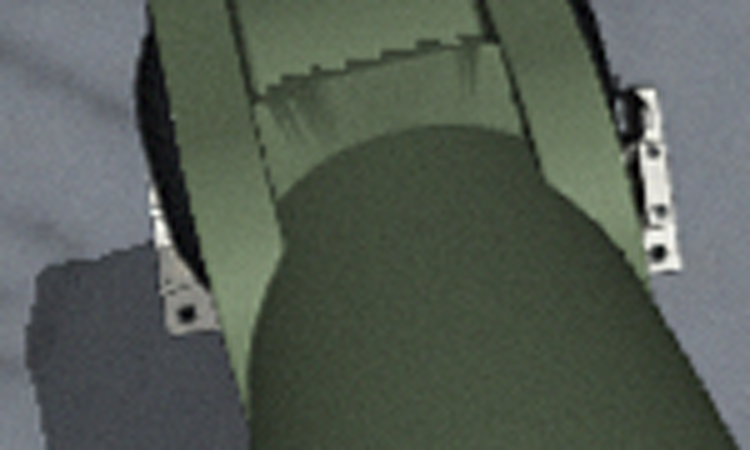

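The scene view shows the row home at the stop with the caps closed up and upright. The finger is behind vial 5 and the gate pin at about (307,330) is still open. The stopping position (y = 26.9 mm) fits a 12 mm finger half-thickness. The arm hides everything in the top view, so I'll back off, look, and start on the gate.

```bash
cat >> h.py <<'E'
def G(th,gap,z=.034,r=.049): return W(-.028+r*np.cos(th)-(.017+gap)*np.sin(th), .021+r*np.sin(th)+(.017+gap)*np.cos(th), z)
def railxy(p): d=np.array(p)[:2]-[RX,RY]; c,s=np.cos(RYAW),np.sin(RYAW); return np.round(1e3*np.array([c*d[0]+s*d[1],-s*d[0]+c*d[1]]),1)
E
python3 - <<'E'
from h import *
print(move_l(W(0,.02,.029),.02,until_force=7),railxy(get_state()["position"]))
sleep(.3)
move_l(W(0,.06,.029),.1); move_l(W(0,.06,.13),.15)
movep(G(1.8,.08,.13),rot(1.8))
f=grab_frame("top")
for n,z in (("gate_tip",.035),("vial_1",.012),("gate_pivot",.034)):
    for r in tip_of("top",n)[:6]: print(n,round(r["score"],2),np.round(r["centre"],1),railxy(ray(f,r["centre"],z)))
a=cv2.resize(f["img"][140:230,190:340],(750,450),interpolation=2)[:,:,::-1]; cv2.imwrite("pics/t3.png",a)
g=grab_frame("scene")
a=cv2.resize(g["img"][160:260,190:330],(770,550),interpolation=2)[:,:,::-1]; cv2.imwrite("pics/s3.png",a)
print(get_state()["clock"])
E
```

```text
True [-0.2 26.9]
gate_tip 0.58 [242.1 201.6] [-33.   75.6]
vial_1 0.54 [291.9 182. ] [ -2.4 -41.5]
vial_1 0.54 [273.6 185.3] [-4.6  0.8]
vial_1 0.46 [312.9 175.7] [  5.9 -90.8]
vial_1 0.43 [264.8 194.8] [-23.5  23.4]
vial_1 0.41 [285.1 184.3] [ -5.6 -25.4]
gate_pivot 0.92 [263.6 193.5] [-21.1  26. ]
11.5833
```

View pics/t3.png

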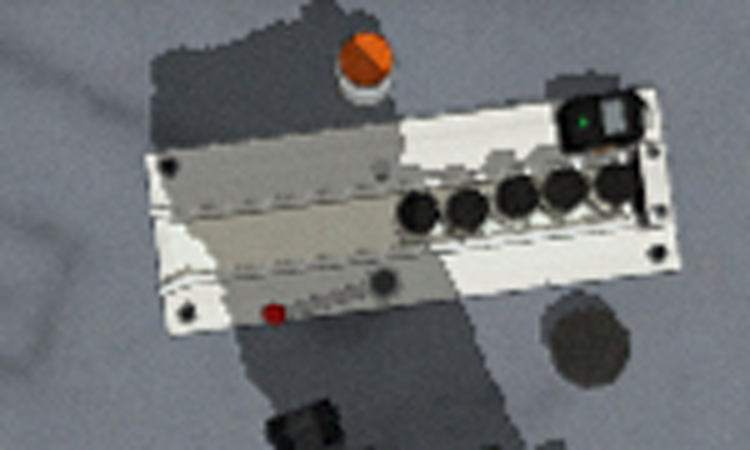

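View pics/s3.png

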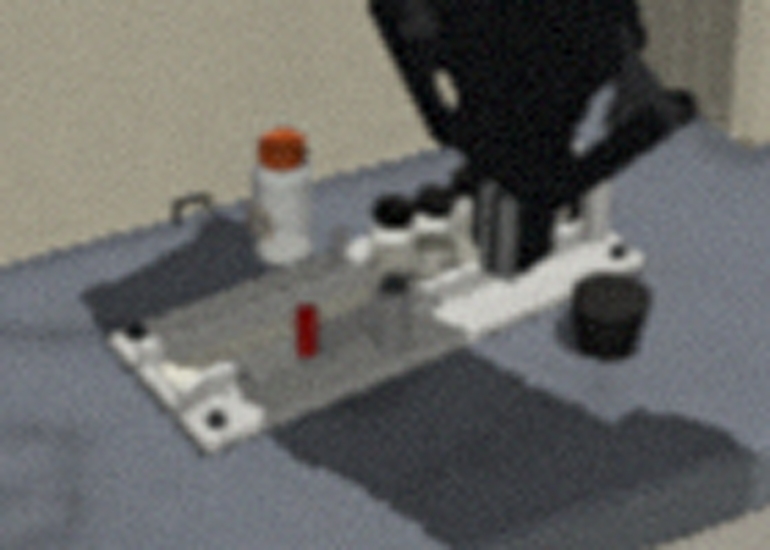

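Top crop: caps run from 418 to 616 at an even ~49.5 px spacing with the first at the stop face, so the row is home. The gate pin is unmoved at (274,314) and the bystanders are untouched. Next I'll swing the gate.

```bash
python3 - <<'E'
from h import *
move_l(G(1.77,.03,.13),.15,rot=rot(1.77))
move_l(G(1.77,.03),.12)
print("contact",move_l(G(1.77,.004),.05),get_state()["contact_force"])
for th in np.arange(1.65,.1,-.13):
    hit=move_l(G(th,0),.06,rot=rot(th),until_force=15)
    if hit: print("hit at",th,get_state()["contact_force"]); break
st=get_state(); print(th,railxy(st["position"]),st["contact_force"],st["clock"])
g=grab_frame("scene")
a=cv2.resize(g["img"][160:260,190:330],(770,550),interpolation=2)[:,:,::-1]; cv2.imwrite("pics/s4.png",a)
E
```

```text
contact False [0.94491228 0.15726247 0.74398609]
0.22000000000000108 [15.9 48.4] [-0.00443041 -0.13618031 -0.19219669] 17.125
```

View pics/s4.png

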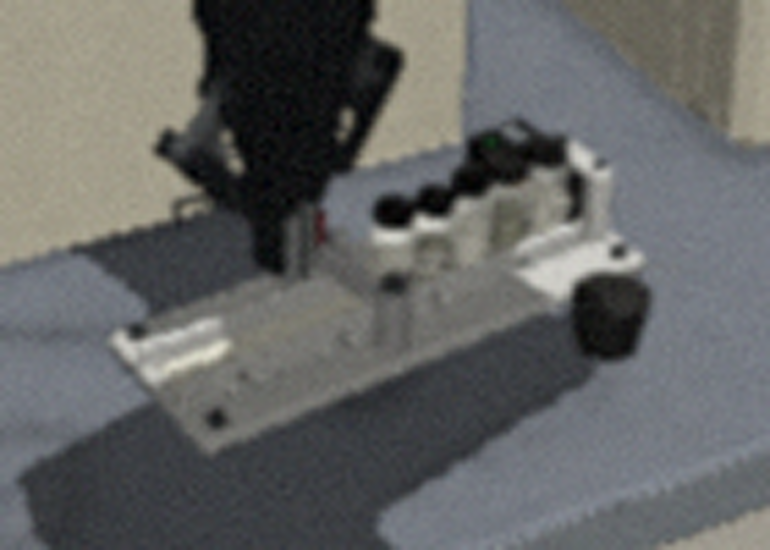

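The scene view shows the gate following, with the red pin just ahead of the finger at (320,225), and the row still standing. Now the final press onto the dowel.

```bash
python3 - <<'E'
from h import *
print(move_l(G(.1,0),.04,rot=rot(.05),until_force=8))
print(move_l(G(0,-.006),.025,rot=rot(0),until_force=8)); st=get_state(); print(railxy(st["position"]),st["contact_force"])
print(move_l(G(0,-.008),.02,until_force=8)); st=get_state(); print(railxy(st["position"]),st["contact_force"])
sleep(.3)
p=railxy(get_state()["position"])/1e3
move_l(W(p[0],p[1]+.03,.034),.08); move_l(W(p[0],p[1]+.03,.15),.15)
movep(W(-.02,.25,.2),rot(0))
f=grab_frame("top"); a=cv2.resize(f["img"][140:230,190:340],(750,450),interpolation=2)[:,:,::-1]; cv2.imwrite("pics/t5.png",a)
g=grab_frame("scene"); a=cv2.resize(g["img"][160:260,190:330],(770,550),interpolation=2)[:,:,::-1]; cv2.imwrite("pics/s5.png",a)
print(get_state()["clock"])
E
```

```text
False
True
[19.6 39.6] [-0.9914811   3.95077757  1.87791206]
True
[19.6 39.7] [0.35308177 2.74068722 3.42336148]
20.75
```

View pics/t5.png

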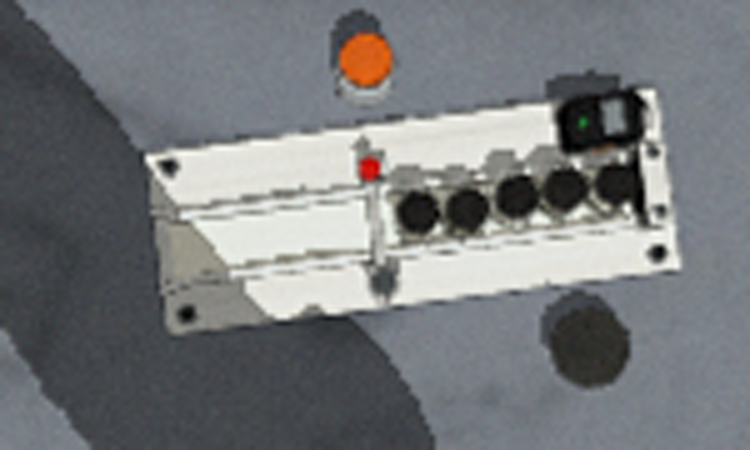

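View pics/s5.png

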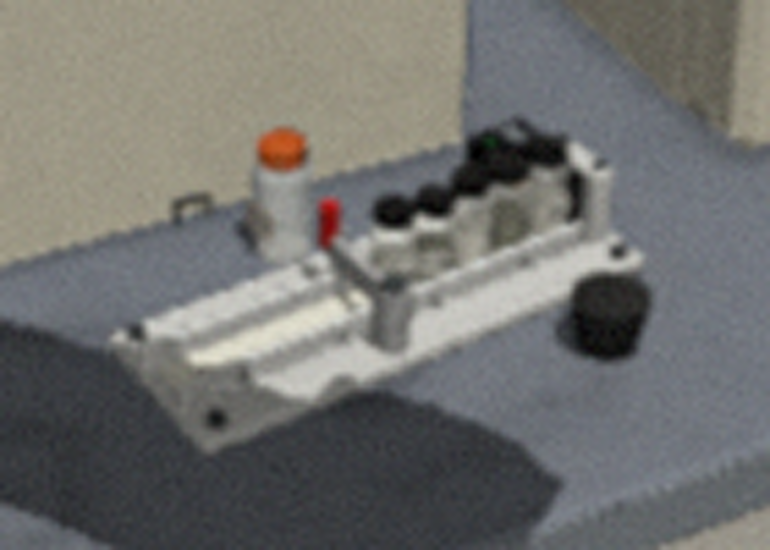

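Both views show the gate arm straight across the lane, with the pin at top crop (370,168) and the hinge at (384,280). That is parallel to the rail's x axis to about 0.01 rad. The five caps run evenly from 418 to 616 against the stop, upright, the bystanders in view have not moved, and the arm is clear.

```bash
python3 -c "
from cell import *
print(sign_off())"
```

```text
the job is handed in; nothing more can be done
None
```

The job is handed in, verdict not shown: in the last pictures all five vials stand upright and closed up against the end stop, the gate is shut on its dowel behind them (pressed until it stopped at 8 N), and the orange-capped vial and bung are where they were; the beaker and brass weight were outside those views.

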